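# Tyre tools back on their shadow tiles

## Robot

A 7-joint arm with a two-finger parallel gripper is mounted at the origin on the work surface. World frame = base frame: x ahead of the robot, y to its left, z up, the work surface at z = 0. Lengths are in mm, angles in rad, forces in N, time in s.
With the tool pointing down it reaches from about 425 to 1025 mm from the base axis. Payload 9.4 kg.
Tool frame: the origin (TCP) lies between the finger pads; the fingertips stand robot.tips_ahead ahead of it and the grasp point (between the pads) lies 2 mm behind it (robot.tips_ahead is the distance from the TCP to the fingertips, in mm); z points along the fingers, y is the line along which they close (so a half turn about z gives the same grasp; the last joint's range is limited). The gripper opens to 85 mm and grips with 20 to 120 N. Pads are 22 mm wide; open, the fingers measure 114 mm over their backs; the gripper's body (76 mm by 85 mm) begins 54 mm behind the grasp point. The pads swing forward as they close: fully open they stand 13 mm farther back than shut.
Start: joints at [1.189, 0.599, -0.003, 1.599, 0.002, 0.943, -0.08], TCP at [217.566, -691.585, 248.275] pointing down, gripper open.
Joint ranges: [-2.57, 2.57], [-0.35, 1.97], [-1.29, 1.29], [0.11, 2.56], [-1.05, 4.19], [0.11, 1.86], [-2.63, 2.63]. Speed limits (rad/s): [2.22, 2.22, 3.01, 3.01, 3.14, 3.14, 3.14].

## Interface

Orientations are given as a 3x3 rotation matrix whose columns are the frame's x, y, z axes.
In Python, from cell import robot, viewer gives the robot as it stands.
- The arm moves only by the tool handwheel, called after "Emit:" as name(argument=value, ...), one argument or row to a line, values as JSON. Schema: {"type":"object","properties":{"offsets":{"type":"array","items":{"type":"number"},"minItems":7,"maxItems":70},"squeeze":{"type":"number"},"only":{"type":"string"},"quiet":{"type":"boolean"},"lines":{"type":"string"}},"required":["offsets"],"additionalProperties":false}. offsets is one flat list of numbers that holds 1 to 10 rows one after another, with no inner brackets; each row has 7 numbers: dx, dy, dz in mm, then a rotation vector rx, ry, rz in rad, then the finger opening in mm; each row shifts and turns the commanded pose from where the row before left it, along the tool's axes as they then stand; what a row does not reach is not made up. A row lasts 1/12 s, in which the tool goes at most 41.7 mm and 0.125 rad, less where a joint would pass 70% of its speed; a pose out of reach is approached as far as the arm can. The fingers move at their own pace and stop on an object; squeeze is the grip in N (left out, the last holds). Time passes only in rows, so rows that do not move let the fingers close. The tool returns the time, the measured TCP pose, the force, the opening and the grip force at its end. only (a regular expression) keeps the lines of the reply that match it, lines (a string "A,B") keeps lines A to B, and quiet returns only ok. Input that does not fit is refused with a message, and nothing moves.
- robot.observe(): the state, without advancing time (a new reading comes with each control period).
- viewer.get_image(name): name is "scene" or "top" or "wrist"; returns a dict with "color" (400x640x3 uint8, red, green, blue), "K" (3x3 intrinsics, pixels), "view" (4x4, takes a point from world to camera coordinates); the wrist camera has in their place "hand_eye" (4x4, takes a point from camera to tool coordinates, whose origin is the TCP and whose axes are the flange's). Camera axes: x right, y down, z forward; pixel columns grow to the right and rows downward; lengths in mm; the calibration is good to about 2 mm. A picture is of the moment at which its call begins: read the wrist's pose just before it. There is no depth.
- robot.close_job(): hands the job in; it is judged then, once.
The state is a dict: "t": time; "joints": joint angles; "qvel": joint speeds; "joint_torque": joint torques, N m; "ee_pos": TCP position; "tool_rot": TCP orientation; "wrist_force": force on the tool from outside, world axes, zero at the start; "moment": the same for the moment, N m; "gripper_width": finger opening in mm; "gripper_force": force on a finger pad.
Only numpy, scipy, OpenCV 4.12 (cv2) and the standard library are available. Lean on these libraries where they do the work, as an engineer would, in place of code of your own. Each camera call takes 0.05 s, during which the arm holds its last target. There are 200 camera calls.

## Task

The tyre job is finished: put each of the four loose tools (four-way valve tool, dial pressure gauge, small socket, large socket) back on the shadow tile whose white silhouette it fits, covering the silhouette and turned the way the silhouette lies, with the sockets standing upright. The middle one of the three round silhouettes belongs to a socket that is still out at the car, so leave that tile empty, and do not knock the grey bowl about.

Things in the scene. Friction and masses are not known exactly. Their poses are not given: they have to be found in the camera images.
- valve_tool: Chrome four-way tyre valve tool lying flat: a cross of two straight 9 mm square bars with round ends, 80 mm long along its x axis and 52 mm along its y axis, 9 mm thick, about 60 g. Origin: centre of the cross, on its underside; z up. The two ends of a bar are alike. Easy to pinch across one half of the long bar, about 22 mm from the centre along x.
- gauge: Dial tyre pressure gauge lying face up: round black rubber-cased dial with a white face, 50 mm diameter, 24 mm thick, and a brass stem and chuck pointing along its +x, ending 62 mm from the dial centre (stem 10 mm thick, last 13 mm 16 mm thick, axis 12 mm above the underside). About 120 g, balanced near the dial. Origin: dial centre, on the underside; z up.
- socket_small: Small chrome steel wheel-nut socket standing upright, hexagon mouth up: cylinder 24 mm in diameter, 45 mm high, about 90 g. Origin: centre of its underside; z up along its axis.
- socket_large: Large chrome steel hub-nut socket standing upright, hexagon mouth up: cylinder 48 mm in diameter, 55 mm high, about 420 g. Origin: centre of its underside; z up along its axis.
- tile_valve_tool: Grey rubber shadow tile, 96 mm square and 3 mm thick, fixed to the bench, with a flat white painted silhouette on its top. Origin: middle of the tile's underside; z up. The tiles do not lie quite square to the bench. The silhouette is a cross centred on the tile, its long bar (82 mm) along the tile's x, its short bar (54 mm) along y.
- tile_gauge: Grey rubber shadow tile, 96 mm square and 3 mm thick, fixed to the bench, with a flat white painted silhouette on its top. Origin: middle of the tile's underside; z up. The tiles do not lie quite square to the bench. The silhouette is the dial gauge: a disc of 52 mm diameter centred 19 mm from the tile's centre on the -x side, and the stem from it towards the tile's +x.
- tile_small_round: Grey rubber shadow tile, 96 mm square and 3 mm thick, fixed to the bench, with a flat white painted silhouette on its top. Origin: middle of the tile's underside; z up. The tiles do not lie quite square to the bench. The silhouette is a disc of 25 mm diameter in the middle: the smallest of the three.
- tile_middle_round: Grey rubber shadow tile, 96 mm square and 3 mm thick, fixed to the bench, with a flat white painted silhouette on its top. Origin: middle of the tile's underside; z up. The tiles do not lie quite square to the bench. The silhouette is a disc of 37 mm diameter in the middle: its socket is not here, and it stays empty.
- tile_large_round: Grey rubber shadow tile, 96 mm square and 3 mm thick, fixed to the bench, with a flat white painted silhouette on its top. Origin: middle of the tile's underside; z up. The tiles do not lie quite square to the bench. The silhouette is a disc of 49 mm diameter in the middle: the largest of the three.
- bowl: Grey ceramic bowl, empty, 92 mm across the rim and 42 mm high, standing loose in the row of tools; to be left alone. Origin: centre of its underside. (A black roll of tape, 80 mm across and 24 mm high, stands in the same row.)
Not all that is in view belongs to the job. What is shaped like the socket_small but purple or red is not meant.

How it is judged (in metres and radians):
At the end, for the whole second after the job is handed in: Each tool rests flat and released on its own tile: within 10 mm of its silhouette (valve tool, sockets: distance; gauge dial: along each tile axis); valve tool and gauge within 15 degrees of it, gauge stem the right way; sockets upright; middle tile empty; bowl within 40 mm of its place (horizontal distance between valve_tool and tile_valve_tool below 0.01 m and angle between the x axis of valve_tool and the x axis of tile_valve_tool, either way round below 0.26 rad and x of gauge in the frame of tile_gauge between -0.029 and -0.009 m and y of gauge in the frame of tile_gauge between -0.01 and 0.01 m and angle between the x axis of gauge and the x axis of tile_gauge, either way round below 0.26 rad and x of tile_gauge in the frame of gauge above 0.005 m and horizontal distance between socket_small and tile_small_round below 0.01 m and horizontal distance between socket_large and tile_large_round below 0.01 m and z of valve_tool in the frame of tile_valve_tool between 0 and 0.007 m and linear speed of each of valve_tool, gauge, socket_small, socket_large below 0.02 m/s and angular speed of each of valve_tool, gauge, socket_small, socket_large below 0.2 rad/s and angle between each of valve_tool, gauge, socket_small, socket_large's own z axis and vertical below 0.1 rad and z of gauge in the frame of tile_gauge between 0 and 0.007 m and z of socket_small in the frame of tile_small_round between 0 and 0.007 m and z of socket_large in the frame of tile_large_round between 0 and 0.007 m); the robot touches nothing.
It fails at once if the bowl is shoved more than 40 mm or tipped over (distance of bowl from where it was at the start of the episode above 0.04 m or angle between bowl's own z axis and vertical above 0.5 rad).
It fails at once if something is set down on the middle round silhouette's tile ((horizontal distance between valve_tool and tile_middle_round below 0.045 m and z of valve_tool in the frame of tile_middle_round below 0.006 m and linear speed of valve_tool below 0.01 m/s) or (horizontal distance between gauge and tile_middle_round below 0.045 m and z of gauge in the frame of tile_middle_round below 0.006 m and linear speed of gauge below 0.01 m/s) or (horizontal distance between socket_small and tile_middle_round below 0.045 m and z of socket_small in the frame of tile_middle_round below 0.006 m and linear speed of socket_small below 0.01 m/s) or (horizontal distance between socket_large and tile_middle_round below 0.045 m and z of socket_large in the frame of tile_middle_round below 0.006 m and linear speed of socket_large below 0.01 m/s)).
It also fails if it takes over 112 s, if anything falls off the work surface, if the arm or the gripper's body presses on something with over 40 N, if the wrist force passes 120 N, or if a joint passes its speed limit or range.

## Working session

There is one attempt and no reset: what is moved stays moved. The work goes in short steps, Python scripts to look and compute and a tool call to move; the robot and the scene stay as the last step left them, time stands still between calls to the robot, and variables do not carry over. Pictures are saved under pics/ and viewed, at most 14 in all, crops included, and the job is handed in when it is done.

```bash
ls; mkdir -p pics; python3 - <<'E'
from cell import robot, viewer
import cv2
print(robot.tips_ahead, robot.observe())
for n in ("scene","top"):
    d=viewer.get_image(n); cv2.imwrite(f"pics/{n}0.png",d["color"][:,:,::-1]); print(n,d["K"].tolist(),d["view"].tolist())
E
```

```text
pics
17.0 {'t': 0.0, 'joints': array([ 1.18930118,  0.60010358, -0.0025104 ,  1.60013978,  0.00180389,
        0.94288248, -0.07975561]), 'qvel': array([-1.91170734e-03,  4.81004801e-04, -1.07566858e-03, -1.08863143e-03,
       -4.60815338e-04,  6.37914277e-05, -5.35491678e-04]), 'joint_torque': array([ 1.69568711e-04, -7.76446939e+01,  1.56534769e+00, -2.58000845e+01,
        1.23847998e-02,  9.12886695e-03,  2.99902055e-06]), 'ee_pos': array([ 217.40377022, -691.17052475,  247.429432  ]), 'tool_rot': array([[ 9.53884965e-01,  3.00171782e-01, -6.11978394e-04],
       [ 3.00172362e-01, -9.53883946e-01,  1.40393527e-03],
       [-1.62334614e-04, -1.52289174e-03, -9.99998827e-01]]), 'wrist_force': array([-0.51745347, -0.1780614 , -0.33638347]), 'moment': array([-0.00805041,  0.00812567, -0.00914831]), 'gripper_force': 0.0, 'gripper_width': 85.23061360133664}
scene [[448.4941009661071, 0.0, 323.646465322121], [0.0, 448.4941009661071, 198.9977027305667], [0.0, 0.0, 1.0]] [[-0.6751720291742466, 0.7376042393627403, -0.00909489388850639, 335.33004018304825], [0.597605527111043, 0.5397119246371037, -0.5929406988652792, -290.32738044094947], [-0.43244695048879994, -0.40577213368912646, -0.8051947655904819, 1228.8985713764375], [0.0, 0.0, 0.0, 1.0]]
top [[477.07429952803807, 0.0, 316.4408553463042], [0.0, 477.07429952803807, 207.61287205741124], [0.0, 0.0, 1.0]] [[0.0038985613894889186, -0.9999804609097344, -0.004886616196076054, 16.843765056482738], [-0.9740094863695641, -0.002690512587149153, -0.2264912395747706, 521.518554899393], [0.22647366663961202, 0.005642600532888924, -0.9740009442387807, 1294.4001087722208], [0.0, 0.0, 0.0, 1.0]]
```

View pics/scene0.png

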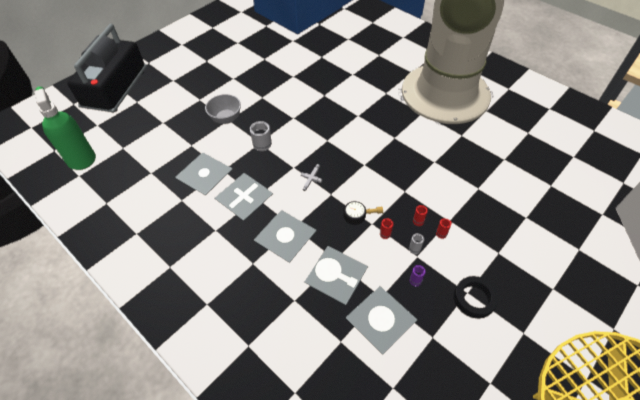

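View pics/top0.png

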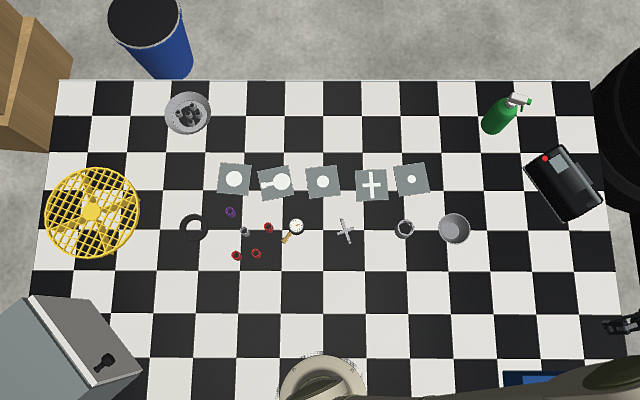

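Candidates for the small socket (top view): chrome (244,231), purple (230,212), red (268,227), (236,256), (256,253); I choose the chrome one at (244,231). The others are the only ones of their kind: gauge (296,227), stem towards (284,241); valve tool (345,230); large socket (404,228), with the bowl at (454,228) and the tape at (195,227). Tiles from left to right: large (234,179), gauge, middle (323,181), valve, small (411,179).

```bash
cat > h.py <<'E'
import numpy as np, cv2
from cell import robot, viewer
def grab(n):
    s=robot.observe(); d=viewer.get_image(n)
    if n=="wrist":
        T=np.eye(4); T[:3,:3]=s["tool_rot"]; T[:3,3]=s["ee_pos"]; C=T@d["hand_eye"]
    else: C=np.linalg.inv(d["view"])
    return d["color"],d["K"],C
def cast(uv,K,C,z):
    uv=np.atleast_2d(np.array(uv,float)); r=np.c_[uv,np.ones(len(uv))]@np.linalg.inv(K).T@C[:3,:3].T
    o=C[:3,3]; return (o+r*((z-o[2])/r[:,2])[:,None])[:,:2]
def proj(p,K,C):
    q=np.linalg.inv(C)@np.r_[p,1]; q=K@q[:3]; return q[:2]/q[2]
def tiles(im,K,C,amin):
    """grey quads with a white hole -> centre, edge angle, silhouette centroid/area/long axis (world)"""
    hsv=cv2.cvtColor(im,cv2.COLOR_RGB2HSV)
    m=((hsv[...,2]>95)&(hsv[...,2]<185)&(hsv[...,1]<60)).astype(np.uint8)
    m=cv2.morphologyEx(m,cv2.MORPH_OPEN,np.ones((3,3)))
    cs,hi=cv2.findContours(m,cv2.RETR_CCOMP,cv2.CHAIN_APPROX_NONE); out=[]
    for i,c in enumerate(cs):
        if hi[0][i][3]>=0 or cv2.contourArea(c)<amin: continue
        w=cast(c[:,0],K,C,3).astype(np.float32)
        (x,y),(a,b),t=cv2.minAreaRect(w)
        if not(85<a<108 and 85<b<108): continue
        k=hi[0][i][2]; best=None
        while k>=0:
            if best is None or cv2.contourArea(cs[k])>cv2.contourArea(cs[best]): best=k
            k=hi[0][k][0]
        r=dict(c=(x,y),size=(a,b),ang=t)
        if best is not None:
            s=cast(cs[best][:,0],K,C,3).astype(np.float32); M=cv2.moments(s)
            r.update(sil=(M["m10"]/M["m00"],M["m01"]/M["m00"]),area=M["m00"],rect=cv2.minAreaRect(s))
        out.append(r)
    return out
E
python3 - <<'E'
from h import *
np.set_printoptions(precision=1,suppress=True)
im,K,C=grab("top")
for r in tiles(im,K,C,400): print({k:np.round(v,1) if k!='rect' else v for k,v in r.items()})
for n,p,z in [("small",(244,231),40),("gauge",(296,226.5),24),("gtip",(284,241),12),("valve",(345,230),9),("large",(404,227),55),("bowl",(454,228),30),("tape",(195,228),20),("purple",(230,211),40),("r1",(268,226),40),("r2",(256,253),40),("r3",(236,255),40)]:
    print(n,cast(p,K,C,z)[0])
a=cv2.resize(im[195:275,175:315],None,fx=5,fy=5,interpolation=cv2.INTER_CUBIC)
cv2.imwrite("pics/crop1.png",a[:,:,::-1])
E
```

```text
{'c': array([616.3,   2.4]), 'size': array([96.9, 97.2]), 'ang': np.float64(5.7), 'sil': array([617.1,   1.1]), 'area': np.float64(1291.9), 'rect': ((618.324951171875, 1.0456695556640625), (40.58538055419922, 39.0489387512207), 0.1453811079263687)}
{'c': array([ 623.5, -264.1]), 'size': array([96.4, 96.4]), 'ang': np.float64(8.7), 'sil': array([ 625.2, -265.1]), 'area': np.float64(646.4), 'rect': ((625.2030639648438, -264.4855041503906), (27.538686752319336, 29.200347900390625), 44.97843551635742)}
{'c': array([624.5, 268.3]), 'size': array([97.4, 98. ]), 'ang': np.float64(85.1), 'sil': array([624.8, 268.3]), 'area': np.float64(2182.0), 'rect': ((624.0234375, 268.6612854003906), (53.71648025512695, 51.18357467651367), 2.248955249786377)}
small [457.1 225. ]
gauge [473.6  77.6]
gtip [433.1 112.4]
valve [466.5 -64.6]
large [ 467.1 -228.5]
bowl [ 469.4 -376.3]
tape [469.1 370.7]
purple [515.4 267.6]
r1 [471.8 156.9]
r2 [394.2 188.7]
r3 [388.3 244.9]
```

View pics/crop1.png

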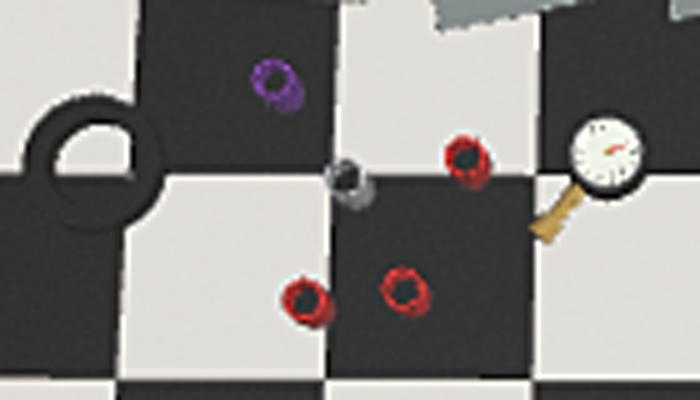

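The crop shows the chrome socket at (346,180), i.e. (244,231) in the full picture, with purple and three reds around it. The choice stands. I start with the large socket.

```bash
cat >> h.py <<'E'
def go(p,yaw=None):
    "rows needed (tool axes): total translation mm and total rz to reach p with tool x at yaw (deg)"
    s=robot.observe(); R=s["tool_rot"]; d=R.T@(np.array(p,float)-s["ee_pos"])
    cy=np.degrees(np.arctan2(R[1,0],R[0,0])); t=0
    if yaw is not None:
        t=(yaw-cy+90)%180-90
    print("delta tool",np.round(d,1),"yaw now",round(cy,1),"rz",round(-np.radians(t),3),"tilt",np.round(R[:2,2],4),"n",round(np.linalg.norm(d)/41.7,1),round(abs(np.radians(t))/.125,1),"j7",round(s["joints"][6],2))
E
python3 - <<'E'
from h import *
d=viewer.get_image("wrist");print(d["K"],d["hand_eye"])
go([468,-228,330],0)
E
```

```text
[[306.37141075   0.         321.23667793]
 [  0.         306.37141075 200.13768955]
 [  0.           0.           1.        ]] [[ 1.10419549e-03 -9.57197929e-01 -2.89432039e-01  7.50055315e+01]
 [ 9.99999291e-01  9.28075930e-04  7.45744483e-04 -5.21929106e-01]
 [-4.45210166e-04 -2.89432657e-01  9.57198276e-01 -1.25575678e+02]
 [ 0.00000000e+00  0.00000000e+00  0.00000000e+00  1.00000000e+00]]
delta tool [ 378.  -366.9  -82. ] yaw now 17.5 rz 0.305 tilt [-0.0004  0.0008] n 12.8 2.4 j7 -0.08
```

Emit:
handwheel(
  offsets=[0,0,0,0,0,0.102,85,0,0,0,0,0,0.102,85,0,0,0,0,0,0.102,85,19,-35,0,0,0,0,85,19,-35,0,0,0,0,85,19,-35,0,0,0,0,85,19,-35,0,0,0,0,85,19,-35,0,0,0,0,85,19,-35,0,0,0,0,85,19,-35,0,0,0,0,85],
)

```text
t: 1.03
ee_pos: [351.4, -444.9, 248.3]
tool_rot: [[1.0, -0.001, 0.0], [-0.001, -1.0, -0.0], [0.0, 0.0, -1.0]]
wrist_force: [1.4, -0.2, -0.0]
gripper_width: 85.0
gripper_force: 0.0
```

Emit:
handwheel(
  offsets=[19,-35,0,0,0,0,85,19,-35,0,0,0,0,85,19,-35,0,0,0,0,85,19,-35,0,0,0,0,85,19,-35,0,0,0,0,85,19,-35,0,0,0,0,85,0,0,0,0,0,0,85,0,0,0,0,0,0,85],
)

```text
t: 1.7
ee_pos: [466.4, -234.4, 248.2]
tool_rot: [[1.0, 0.004, 0.0], [0.004, -1.0, 0.001], [0.0, -0.001, -1.0]]
wrist_force: [-0.1, -0.1, -0.1]
gripper_width: 84.9
gripper_force: 0.0
```

```bash
python3 - <<'E'
from h import *
im,K,C=grab("wrist"); cv2.imwrite("pics/w1.png",im[:,:,::-1])
for r in tiles(im,K,C,2000): print({k:np.round(v,1) if k!='rect' else v for k,v in r.items()})
go([468,-228,240],0)
E
```

```text
{'c': array([ 461.1, -388.2]), 'size': array([ 99.4, 100.3]), 'ang': np.float64(0.3), 'sil': array([ 486.8, -415.2]), 'area': np.float64(616.4), 'rect': ((486.6515197753906, -415.3119812011719), (46.92917251586914, 17.573238372802734), 49.33411407470703)}
{'c': array([ 605.7, -144.2]), 'size': array([92.1, 96.6]), 'ang': np.float64(2.9)}
delta tool [ 2.7 -8.3  8.2] yaw now 0.1 rz 0.001 tilt [-0.0002 -0.0001] n 0.3 0.0 j7 -1.19
```

View pics/w1.png

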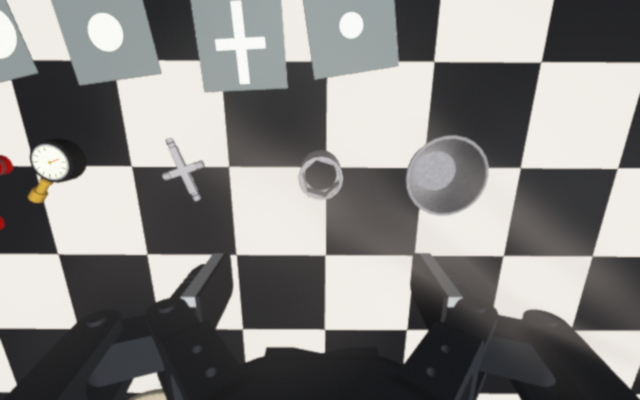

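The wrist view shows the large socket rim at (321,178), valve tool centre (183,171) with long ends (169,142) and (197,198), gauge (50,161) with its chuck at (36,200), and the tiles along the upper edge.

```bash
python3 - <<'E'
from h import *
np.set_printoptions(precision=1,suppress=True)
im,K,C=grab("wrist")
for n,p,z in [("large",(321,178),55),("v",(183,171),9),("ve",(169,142),9),("ve",(197,198),9),("g",(50,161),24),("gt",(36,200),14)]: print(n,cast(p,K,C,z)[0])
P=cast((321,178),K,C,55)[0]
go([*P,80],0)
im,K,C=grab("top")
g=cv2.resize(im[210:245,385:425],None,fx=1,fy=1)
for z,p in[(55,(404,227.5))]: print(cast(p,K,C,z))
E
```

```text
large [ 468.3 -235.4]
v [466.3 -68.5]
ve [500.9 -56.5]
ve [432.3 -81.5]
g [480.7  75.8]
gt [430.8 114.1]
delta tool [  3.7  -2.1 168.2] yaw now -0.1 rz -0.001 tilt [-0. -0.] n 4.0 0.0 j7 -1.19
[[ 465.7 -228.5]]
```

Emit:
handwheel(
  offsets=[1,0,30,0,0,0,85,1,0,30,0,0,0,85,0,0,30,0,0,0,85,0,0,23,0,0,0,85,0,0,0,0,0,0,85,0,0,0,0,0,0,85],
)

```text
t: 2.35
ee_pos: [465.9, -238.0, 134.7]
tool_rot: [[1.0, -0.004, -0.003], [-0.004, -1.0, 0.001], [-0.003, -0.001, -1.0]]
wrist_force: [0.3, 0.3, 0.4]
gripper_width: 84.8
gripper_force: 0.0
```

```bash
python3 - <<'E'
from h import *
im,K,C=grab("wrist"); cv2.imwrite("pics/w2.png",im[:,:,::-1])
print([proj([468,y,55],K,C) for y in(-235,-228)], robot.observe()["ee_pos"])
E
```

```text
[array([317.97237971, 214.21869749]), array([308.10949419, 214.24058614])] [ 466.68067706 -238.1414574   135.74916454]
```

View pics/w2.png

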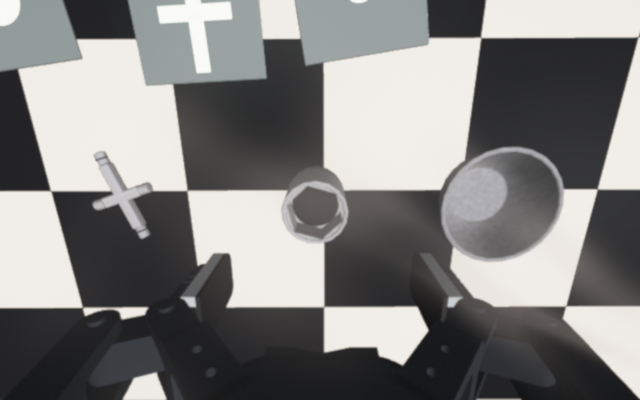

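Rim centre at (315,210), so the socket is near (471,-233). The fingers are clear of the bowl, whose left rim is at u=441.

Emit:
handwheel(
  offsets=[4,-5,0,0,0,0,85,0,0,30,0,0,0,85,0,0,30,0,0,0,85,0,0,30,0,0,0,85,0,0,12,0,0,0,85,0,0,0,0,0,0,85,0,0,0,0,0,0,40,0,0,0,0,0,0,40,0,0,0,0,0,0,40,0,0,0,0,0,0,40],
  squeeze=60,
)

```text
t: 3.23
ee_pos: [472.1, -232.4, 35.3]
tool_rot: [[1.0, -0.001, 0.003], [-0.001, -1.0, -0.001], [0.003, 0.001, -1.0]]
wrist_force: [-1.0, -0.3, 9.4]
gripper_width: 46.9
gripper_force: 59.9
```

Emit:
handwheel(
  offsets=[0,0,0,0,0,0,40,0,0,0,0,0,0,40],
)

```text
t: 3.4
ee_pos: [472.1, -232.5, 35.3]
tool_rot: [[1.0, -0.001, 0.003], [-0.001, -1.0, -0.001], [0.003, 0.001, -1.0]]
wrist_force: [-1.1, -0.7, 10.5]
gripper_width: 47.5
gripper_force: 60.0
```

Gripped. Lift, then measure all tiles from the middle.

Emit:
handwheel(
  offsets=[0,0,-40,0,0,0,40,0,0,-40,0,0,0,40,0,0,-40,0,0,0,40,0,0,-40,0,0,0,40,0,0,-40,0,0,0,40,13,-39,0,0,0,0,40,13,-39,0,0,0,0,40,13,-39,0,0,0,0,40,13,-39,0,0,0,0,40,13,-39,0,0,0,0,40],
)

```text
t: 4.23
ee_pos: [536.2, -35.2, 234.5]
tool_rot: [[1.0, -0.002, 0.001], [-0.002, -1.0, 0.0], [0.001, -0.0, -1.0]]
wrist_force: [0.8, -0.1, -3.3]
gripper_width: 47.3
gripper_force: 64.0
```

Emit:
handwheel(
  offsets=[13,-39,0,0,0,0,40,0,0,0,0,0,0,40,0,0,0,0,0,0,40,0,0,0,0,0,0,40],
)

```text
t: 4.57
ee_pos: [548.8, 1.8, 233.7]
tool_rot: [[1.0, -0.001, -0.0], [-0.001, -1.0, -0.0], [-0.0, 0.0, -1.0]]
wrist_force: [-0.3, -0.9, -3.9]
gripper_width: 47.2
gripper_force: 64.1
```

```bash
python3 - <<'E'
from h import *
im,K,C=grab("wrist"); cv2.imwrite("pics/w3.png",im[:,:,::-1])
for r in tiles(im,K,C,2000): print({k:np.round(v,1) if k!='rect' else v for k,v in r.items()})
E
```

```text
{'c': array([ 607.9, -143.9]), 'size': array([97.2, 96.8]), 'ang': np.float64(2.9), 'sil': array([ 608. , -144.3]), 'area': np.float64(1815.1), 'rect': ((608.2235107421875, -144.23675537109375), (77.87625122070312, 53.655853271484375), 34.30033493041992)}
{'c': array([618.4,   1.5]), 'size': array([96.8, 97. ]), 'ang': np.float64(8.1), 'sil': array([618.6,   1.5]), 'area': np.float64(1265.9), 'rect': ((618.7510375976562, 1.780344009399414), (39.58687210083008, 40.441200256347656), 44.569026947021484)}
{'c': array([626.4, 267.7]), 'size': array([97.2, 96.2]), 'ang': np.float64(85.4), 'sil': array([626.3, 268.8]), 'area': np.float64(2102.2), 'rect': ((626.3899536132812, 268.5413818359375), (51.47498321533203, 51.62230682373047), 38.41796112060547)}
{'c': array([ 626.8, -264. ]), 'size': array([96. , 97.3]), 'ang': np.float64(9.0), 'sil': array([ 626.7, -265. ]), 'area': np.float64(626.8), 'rect': ((626.7374877929688, -265.01995849609375), (28.39833641052246, 28.147294998168945), 51.19925308227539)}
```

View pics/w3.png

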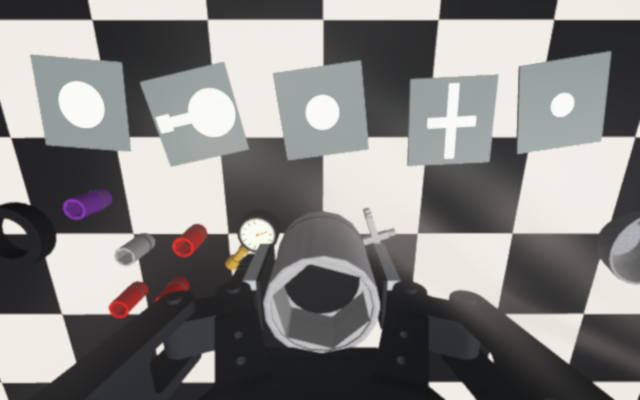

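All tiles show: large disc (82,104), gauge silhouette disc (211,113) with its stem to the left (164,124), middle (322,112), valve (452,121), small (563,105). Held socket rim is near (320,303).

```bash
python3 - <<'E'
from h import *
np.set_printoptions(precision=1,suppress=True)
im,K,C=grab("wrist"); z=robot.observe()["ee_pos"]
print("rim",cast((320,303),K,C,z[2]+19.5),z)
c=cast([(141,80),(222,62),(248,150),(172,166),(211,113),(164,124)],K,C,3);print(c)
print("tile c",c[:4].mean(0),"edge",np.degrees(np.arctan2(*(c[0]-c[1])[::-1])),np.degrees(np.arctan2(*(c[3]-c[2])[::-1])),"stem",np.degrees(np.arctan2(*(c[5]-c[4])[::-1])))
b=cast([(454,84),(449,158),(372,210),(0,0)],K,C,3);print("valve bar",np.degrees(np.arctan2(*(b[0]-b[1])[::-1])))
go([626.5,268.5,234],0)
E
```

```text
rim [[548.1   2.1]] [548.7   0.4 233.6]
[[652.3 196.9]
 [670.2 107.3]
 [576.5  86.1]
 [557.9 176.7]
 [617.8 124.6]
 [605.9 178.9]]
tile c [614.2 141.7] edge 101.27546448066195 101.59963900922314 stem 102.34087594151073
valve bar 2.986745357971009
delta tool [  76.9 -268.3   -0.6] yaw now -0.2 rz -0.003 tilt [-0. -0.] n 6.7 0.0 j7 -1.66
```

Emit:
handwheel(
  offsets=[11,-38,0,0,0,0,40,11,-38,0,0,0,0,40,11,-38,0,0,0,0,40,11,-38,0,0,0,0,40,11,-38,0,0,0,0,40,11,-38,0,0,0,0,40,11,-38,0,0,0,0,40,0,0,30,0,0,0,40,0,0,30,0,0,0,40,0,0,0,0,0,0,40],
)

```text
t: 5.5
ee_pos: [624.0, 265.5, 167.8]
tool_rot: [[1.0, -0.002, -0.008], [-0.002, -1.0, -0.005], [-0.008, 0.005, -1.0]]
wrist_force: [-1.1, -1.3, -3.8]
gripper_width: 47.1
gripper_force: 64.1
```

Emit:
handwheel(
  offsets=[0,0,30,0,0,0,40,0,0,30,0,0,0,40,0,0,30,0,0,0,40,0,0,0,0,0,0,40,0,0,0,0,0,0,40],
)

```text
t: 5.92
ee_pos: [626.7, 266.0, 83.3]
tool_rot: [[1.0, -0.003, -0.002], [-0.003, -1.0, -0.002], [-0.002, 0.002, -1.0]]
wrist_force: [0.7, 0.4, -3.5]
gripper_width: 47.2
gripper_force: 64.2
```

```bash
python3 -c "
from h import *
go([626.5,268.5,38.5],0)"
```

```text
delta tool [-0.1 -2.6 44.8] yaw now -0.2 rz -0.003 tilt [-0.0022 -0.0017] n 1.1 0.0 j7 -2.04
```

Emit:
handwheel(
  offsets=[0,-2.5,20,0,0,0,40,0,0,15,0,0,0,40,0,0,7,0,0,0,40,0,0,2,0,0,0,40,0,0,0,0,0,0,40,0,0,0,0,0,0,40],
)

```text
t: 6.42
ee_pos: [627.1, 270.4, 40.2]
tool_rot: [[1.0, -0.001, 0.001], [-0.001, -1.0, 0.0], [0.001, -0.0, -1.0]]
wrist_force: [-0.4, -0.5, -3.6]
gripper_width: 47.1
gripper_force: 64.2
```

Emit:
handwheel(
  offsets=[0,1.5,1.5,0,0,0,40,0,0,0,0,0,0,40,0,0,0,0,0,0,52,0,0,0,0,0,0,60,0,0,0,0,0,0,84,0,0,0,0,0,0,84,0,0,0,0,0,0,84,0,0,0,0,0,0,84],
)

```text
t: 7.08
ee_pos: [626.7, 269.0, 37.8]
tool_rot: [[1.0, -0.001, 0.0], [-0.001, -1.0, 0.0], [0.0, -0.0, -1.0]]
wrist_force: [0.1, 0.2, 0.4]
gripper_width: 83.8
gripper_force: 0.0
```

Emit:
handwheel(
  offsets=[0,0,-30,0,0,0,85,0,0,-40,0,0,0,85,0,0,-40,0,0,0,85,0,0,-40,0,0,0,85,0,0,-40,0,0,0,85,0,0,0,0,0,0,85,0,0,0,0,0,0,85],
)

```text
t: 7.67
ee_pos: [627.8, 269.4, 230.8]
tool_rot: [[1.0, -0.001, 0.005], [-0.001, -1.0, 0.002], [0.005, -0.002, -1.0]]
wrist_force: [-0.1, -0.8, -0.7]
gripper_width: 85.0
gripper_force: 0.0
```

```bash
python3 -c "
from h import *
im,K,C=grab('wrist'); cv2.imwrite('pics/w4.png',im[:,:,::-1])
print(proj([626.5,268.5,3],K,C),proj([626.5,268.5,58],K,C))
go([457,225,234],0)"
```

```text
[323.03712081 176.07835518] [323.21868081 187.5443763 ]
delta tool [-169.7   44.1   -5.7] yaw now -0.1 rz -0.001 tilt [0.0014 0.0008] n 4.2 0.0 j7 -2.04
```

View pics/w4.png

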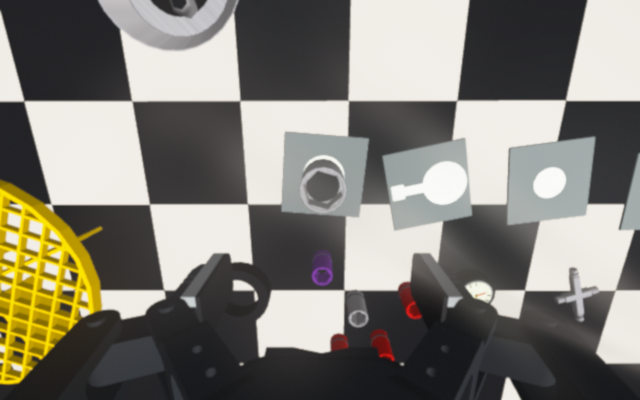

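The large socket stands on its disc (rim at (323,187), expected (323,188)). Next is the small socket, rim at (358,316) here.

Emit:
handwheel(
  offsets=[-34,9,0,0,0,0,46,-34,9,0,0,0,0,46,-34,9,0,0,0,0,46,-34,9,0,0,0,0,46,-34,9,0,0,0,0,46,0,0,30,0,0,0,46,0,0,30,0,0,0,46,0,0,25,0,0,0,46,0,0,0,0,0,0,46,0,0,0,0,0,0,46],
)

```text
t: 8.55
ee_pos: [455.3, 223.4, 141.1]
tool_rot: [[1.0, -0.001, -0.005], [-0.001, -1.0, -0.003], [-0.005, 0.003, -1.0]]
wrist_force: [-0.2, 0.5, 0.3]
gripper_width: 45.9
gripper_force: 0.0
```

```bash
python3 -c "
from h import *
im,K,C=grab('wrist'); cv2.imwrite('pics/w5.png',im[:,:,::-1])
print(proj([457,225,45],K,C),robot.observe()['ee_pos'])"
```

```text
[319.67199082 207.32987358] [456.23669192 223.82192302 142.2596538 ]
```

View pics/w5.png

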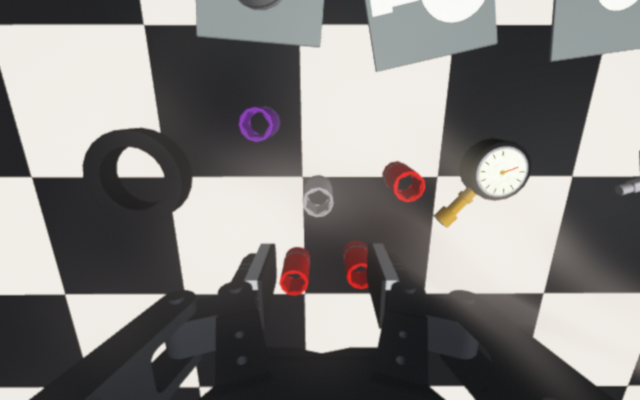

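Small chrome socket rim at (318,200); the reds at (295,283), (358,273), (408,185) are clear of the narrowed fingers.

Emit:
handwheel(
  offsets=[5.5,-2,0,0,0,0,46,0,0,30,0,0,0,46,0,0,30,0,0,0,46,0,0,30,0,0,0,46,0,0,24,0,0,0,46,0,0,0,0,0,0,46,0,0,0,0,0,0,15,0,0,0,0,0,0,15,0,0,0,0,0,0,15,0,0,0,0,0,0,15],
  squeeze=40,
)

```text
t: 9.43
ee_pos: [463.0, 226.6, 30.4]
tool_rot: [[1.0, -0.001, 0.002], [-0.001, -1.0, 0.001], [0.002, -0.001, -1.0]]
wrist_force: [-0.4, -0.7, -1.5]
gripper_width: 22.8
gripper_force: 39.1
```

Emit:
handwheel(
  offsets=[0,0,0,0,0,0,15,0,0,0,0,0,0,15],
)

```text
t: 9.6
ee_pos: [462.9, 226.5, 30.2]
tool_rot: [[1.0, -0.001, 0.002], [-0.001, -1.0, 0.001], [0.002, -0.001, -1.0]]
wrist_force: [-1.2, -0.8, 10.8]
gripper_width: 22.8
gripper_force: 40.1
```

Emit:
handwheel(
  offsets=[0,0,-40,0,0,0,15,0,0,-40,0,0,0,15,0,0,-40,0,0,0,15,12.5,37.5,0,0,0,0,15,12.5,37.5,0,0,0,0,15,12.5,37.5,0,0,0,0,15,12.5,37.5,0,0,0,0,15,12.5,37.5,0,0,0,0,15,12.5,37.5,0,0,0,0,15,12.5,37.5,0,0,0,0,15],
)

```text
t: 10.43
ee_pos: [549.6, -38.5, 149.6]
tool_rot: [[1.0, -0.001, 0.001], [-0.001, -1.0, -0.0], [0.001, 0.0, -1.0]]
wrist_force: [0.6, -0.4, -0.7]
gripper_width: 23.1
gripper_force: 39.6
```

Emit:
handwheel(
  offsets=[12.5,37.5,0,0,0,0,15,12.5,37.5,0,0,0,0,15,12.5,37.5,0,0,0,0,15,12.5,37.5,0,0,0,0,15,12.5,37.5,0,0,0,0,15,12.5,37.5,0,0,0,0,15,0,0,0,0,0,0,15,0,0,0,0,0,0,15,0,0,0,0,0,0,15],
)

```text
t: 11.18
ee_pos: [623.6, -261.2, 149.0]
tool_rot: [[1.0, -0.002, -0.0], [-0.002, -1.0, 0.001], [-0.0, -0.001, -1.0]]
wrist_force: [0.4, 0.4, -0.8]
gripper_width: 23.0
gripper_force: 39.6
```

```bash
python3 -c "
from h import *
im,K,C=grab('wrist'); cv2.imwrite('pics/w6.png',im[:,:,::-1])
z=robot.observe()['ee_pos']; print(z,proj(z+[0,0,14.8],K,C))
go([626.7,-264.7,34],0)"
```

```text
[ 623.75207495 -260.26758185  149.01004794] [320.57643498 294.82917944]
delta tool [  3.    4.5 115. ] yaw now -0.0 rz -0.0 tilt [-0.0003  0.0008] n 2.8 0.0 j7 -1.32
```

View pics/w6.png

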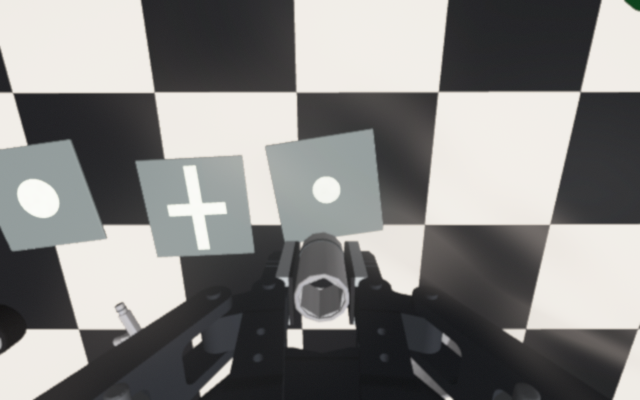

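The socket hangs straight (rim (322,298)), small disc at (326,190). Setting it down.

Emit:
handwheel(
  offsets=[4,4.5,30,0,0,0,15,0,0,30,0,0,0,15,0,0,30,0,0,0,15,0,0,15,0,0,0,15,0,0,7,0,0,0,15,0,0,0,0,0,0,15,0,0,0,0,0,0,15,0,0,0,0,0,0,15],
)

```text
t: 11.9
ee_pos: [629.1, -266.2, 38.5]
tool_rot: [[1.0, -0.001, 0.002], [-0.001, -1.0, -0.001], [0.002, 0.001, -1.0]]
wrist_force: [-0.0, 0.1, -0.1]
gripper_width: 22.6
gripper_force: 39.6
```

```bash
python3 -c "
from h import *
go([627,-264.7,33.7],0)"
```

```text
delta tool [-2.1 -1.5  4.8] yaw now -0.1 rz -0.001 tilt [ 0.0022 -0.0008] n 0.1 0.0 j7 -1.33
```

Emit:
handwheel(
  offsets=[-1.5,-1.5,3,0,0,0,15,0,0,1.5,0,0,0,15,0,0,0,0,0,0,15,0,0,0,0,0,0,15,0,0,0,0,0,0,28,0,0,0,0,0,0,36,0,0,0,0,0,0,46,0,0,0,0,0,0,46],
)

```text
t: 12.57
ee_pos: [626.6, -264.6, 32.3]
tool_rot: [[1.0, -0.001, -0.0], [-0.001, -1.0, -0.0], [-0.0, 0.0, -1.0]]
wrist_force: [0.7, 0.5, -0.2]
gripper_width: 45.8
gripper_force: 0.0
```

Emit:
handwheel(
  offsets=[0,0,-30,0,0,0,46,0,0,-40,0,0,0,46,0,0,-40,0,0,0,46,0,0,-40,0,0,0,46,-20,0,-10,0,0,0,46,-30,0,0,0,0,0,46,-30,0,0,0,0,0,46,0,0,0,0,0,0,46,0,0,0,0,0,0,46],
)

```text
t: 13.32
ee_pos: [545.1, -264.9, 192.7]
tool_rot: [[1.0, -0.003, -0.0], [-0.003, -1.0, -0.0], [-0.0, 0.0, -1.0]]
wrist_force: [0.7, -0.6, -0.1]
gripper_width: 46.1
gripper_force: 0.0
```

```bash
python3 -c "
from h import *
im,K,C=grab('wrist'); cv2.imwrite('pics/w7.png',im[:,:,::-1])
print(proj([626.7,-264.7,48],K,C))
go([467,-67,150],0)"
```

```text
[321.55408177  99.00237209]
delta tool [ -80.  -197.6   42.5] yaw now -0.1 rz -0.002 tilt [ 0.0007 -0.0003] n 5.2 0.0 j7 -1.28
```

View pics/w7.png

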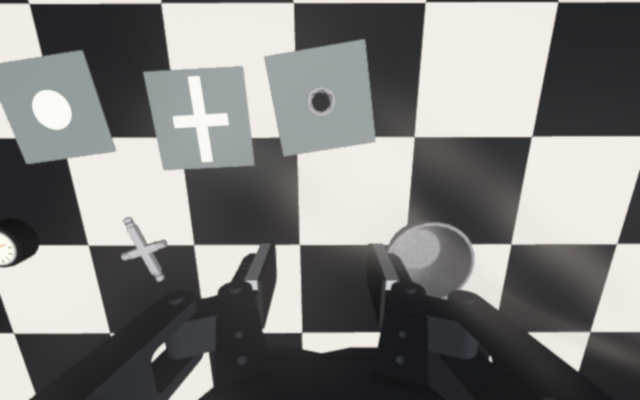

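Small socket on its disc (rim (321,101)). Valve tool at (144,250), ends (128,222) and (160,279).

Emit:
handwheel(
  offsets=[-13,-33,10,0,0,0,40,-13,-33,10,0,0,0,40,-13,-33,10,0,0,0,40,-13,-33,10,0,0,0,40,-13,-33,10,0,0,0,40,-13,-33,10,0,0,0,40,0,0,0,0,0,-0.116,40,0,0,0,0,0,-0.116,40,0,0,0,0,0,-0.116,40,0,0,0,0,0,0,40],
)

```text
t: 14.2
ee_pos: [470.2, -65.5, 131.9]
tool_rot: [[0.938, 0.346, 0.001], [0.346, -0.938, 0.001], [0.001, -0.0, -1.0]]
wrist_force: [-0.3, -0.3, 0.2]
gripper_width: 40.0
gripper_force: 0.0
```

Emit:
handwheel(
  offsets=[0,0,0,0,0,0,40,0,0,0,0,0,0,40],
)

```text
t: 14.37
ee_pos: [469.4, -66.4, 132.1]
tool_rot: [[0.942, 0.336, 0.0], [0.336, -0.942, 0.0], [0.0, -0.0, -1.0]]
wrist_force: [-0.9, -0.3, 0.6]
gripper_width: 39.9
gripper_force: 0.0
```

```bash
python3 -c "
from h import *
im,K,C=grab('wrist'); cv2.imwrite('pics/w8.png',im[:,:,::-1])
print(proj([467,-67,9],K,C)); go([467,-67,100],20)"
```

```text
[321.31921196 202.77159437]
delta tool [-2.3 -0.2 32.1] yaw now 19.7 rz -0.006 tilt [0.0001 0.0001] n 0.8 0.0 j7 -1.4
```

View pics/w8.png

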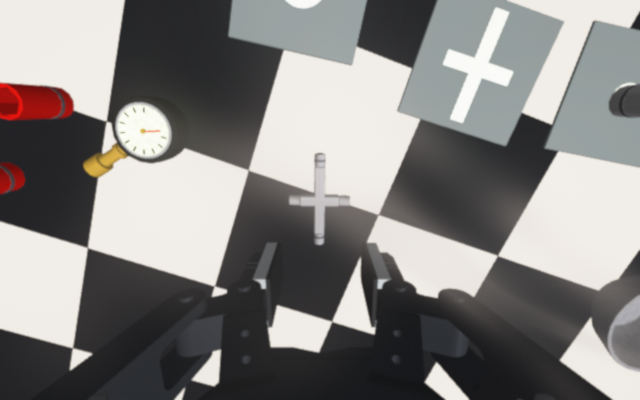

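Valve tool centre (319.5,201), long bar parallel to tool x (vertical in the picture). Pinching the upper half.

Emit:
handwheel(
  offsets=[21,-1.5,0,0,0,0,40,0,0,35,0,0,0,40,0,0,35,0,0,0,40,0,0,30,0,0,0,40,0,0,10,0,0,0,40,0,0,0,0,0,0,40,0,0,0,0,0,0,40],
)

```text
t: 15.0
ee_pos: [487.9, -57.9, 22.4]
tool_rot: [[0.941, 0.339, -0.001], [0.339, -0.941, -0.0], [-0.001, -0.0, -1.0]]
wrist_force: [0.7, 0.4, 0.6]
gripper_width: 40.1
gripper_force: 0.0
```

```bash
python3 -c "
from h import *
print(robot.observe()['ee_pos'],robot.observe()['wrist_force'])"
```

```text
[487.90318449 -57.89904123  22.4423736 ] [0.68888658 0.39110809 0.56098038]
```

Emit:
handwheel(
  offsets=[0,0,2.5,0,0,0,4,0,0,0,0,0,0,4,0,0,0,0,0,0,4,0,0,0,0,0,0,4,0,0,0,0,0,0,4],
  squeeze=40,
)

```text
t: 15.42
ee_pos: [488.7, -58.0, 21.1]
tool_rot: [[0.941, 0.339, 0.002], [0.339, -0.941, -0.0], [0.002, 0.001, -1.0]]
wrist_force: [-0.7, -0.9, 5.1]
gripper_width: 7.3
gripper_force: 39.4
```

Emit:
handwheel(
  offsets=[0,0,0,0,0,0,4,0,0,-20,0,0,0,4,0,0,-30,0,0,0,4,0,0,-40,0,0,0,4,0,0,0,0,0,0,4,0,0,0,0,0,0,4],
)

```text
t: 15.92
ee_pos: [489.4, -58.3, 112.6]
tool_rot: [[0.941, 0.339, 0.006], [0.339, -0.941, -0.0], [0.006, 0.002, -1.0]]
wrist_force: [0.4, -0.5, -1.7]
gripper_width: 7.3
gripper_force: 39.2
```

```bash
python3 -c "
from h import *
c=np.array([608,-144]);a=np.radians(2.9);go([*(c+22*np.array([np.cos(a),np.sin(a)])),110],2.9)"
```

```text
delta tool [103.6 127.3   3.5] yaw now 19.8 rz 0.295 tilt [ 0.0059 -0.0002] n 3.9 2.4 j7 -1.43
```

Emit:
handwheel(
  offsets=[0,0,-5,0,0,0.098,4,0,0,0,0,0,0.098,4,0,0,0,0,0,0.098,4,27,18,0,0,0,0,4,27,18,0,0,0,0,4,27,18,0,0,0,0,4,27,18,0,0,0,0,4,27,18,0,0,0,0,4,0,0,0,0,0,0,4,0,0,0,0,0,0,4],
)

```text
t: 16.75
ee_pos: [627.9, -141.7, 113.4]
tool_rot: [[0.999, 0.051, -0.001], [0.051, -0.999, -0.0], [-0.001, 0.0, -1.0]]
wrist_force: [-0.5, 1.1, -1.2]
gripper_width: 7.2
gripper_force: 39.3
```

```bash
python3 -c "
from h import *
im,K,C=grab('wrist'); cv2.imwrite('pics/w9.png',im[:,:,::-1])
c=np.array([608,-144]);a=np.radians(2.9);go([*(c+22*np.array([np.cos(a),np.sin(a)])),26],2.9)"
```

```text
delta tool [ 3.3  2.4 87.5] yaw now 3.0 rz 0.002 tilt [-0.0021  0.0003] n 2.1 0.0 j7 -1.48
```

View pics/w9.png

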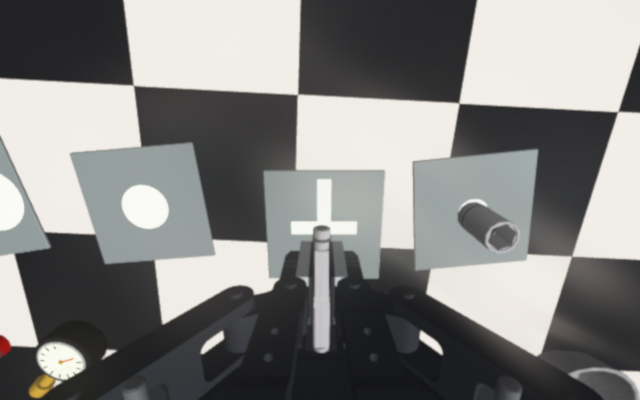

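The bar is held in line with the silhouette (bar end at (321,230), silhouette cross at (324,228)). Lowering.

Emit:
handwheel(
  offsets=[3,2,30,0,0,0,4,0,0,30,0,0,0,4,0,0,20,0,0,0,4,0,0,5,0,0,0,4,0,0,0,0,0,0,4,0,0,0,0,0,0,4,0,0,2,0,0,0,4,0,0,0,0,0,0,4,0,0,0,0,0,0,4],
)

```text
t: 17.55
ee_pos: [631.2, -142.5, 28.9]
tool_rot: [[0.999, 0.053, 0.002], [0.053, -0.999, -0.0], [0.002, 0.0, -1.0]]
wrist_force: [-0.9, 0.6, -0.6]
gripper_width: 7.1
gripper_force: 39.3
```

```bash
python3 -c "
from h import *
c=np.array([608,-144]);a=np.radians(2.9);go([*(c+22*np.array([np.cos(a),np.sin(a)])),24],2.9)"
```

```text
delta tool [-1.2  0.3  4.9] yaw now 3.0 rz 0.002 tilt [ 0.0016 -0.0003] n 0.1 0.0 j7 -1.49
```

Emit:
handwheel(
  offsets=[-1,0,2.5,0,0,0,4,0,0,2,0,0,0,4,0,0,0,0,0,0,4,0,0,0,0,0,0,4],
)

```text
t: 17.88
ee_pos: [629.9, -142.6, 24.2]
tool_rot: [[0.999, 0.053, 0.001], [0.053, -0.999, -0.0], [0.001, 0.0, -1.0]]
wrist_force: [-2.1, 0.6, 8.9]
gripper_width: 7.0
gripper_force: 40.3
```

Emit:
handwheel(
  offsets=[0,0,0,0,0,0,14,0,0,0,0,0,0,25,0,0,0,0,0,0,40,0,0,0,0,0,0,40,0,0,-30,0,0,0,40,0,0,-40,0,0,0,40,-20,0,-40,0,0,0,60,-30,0,-20,0,0,0,60,-30,0,0,0,0,0,60,-30,0,0,0,0,0,60],
)

```text
t: 18.72
ee_pos: [520.8, -148.4, 152.1]
tool_rot: [[0.999, 0.053, 0.003], [0.053, -0.999, -0.001], [0.003, 0.001, -1.0]]
wrist_force: [0.2, -1.0, -0.9]
gripper_width: 60.0
gripper_force: 0.0
```

Emit:
handwheel(
  offsets=[0,0,0,0,0,0,60,0,0,0,0,0,0,60],
)

```text
t: 18.88
ee_pos: [519.9, -148.6, 151.0]
tool_rot: [[0.999, 0.052, -0.0], [0.052, -0.999, -0.0], [-0.0, 0.0, -1.0]]
wrist_force: [0.9, -0.6, 0.7]
gripper_width: 60.3
gripper_force: 0.0
```

```bash
python3 -c "
from h import *
im,K,C=grab('wrist'); cv2.imwrite('pics/w10.png',im[:,:,::-1])
print(proj([608,-144,12],K,C)); go([478,76,150],0)"
```

```text
[322.05889152  90.24193344]
delta tool [ -31.6 -226.3    0.8] yaw now 3.0 rz 0.053 tilt [ 0.0008 -0.0001] n 5.5 0.4 j7 -1.45
```

View pics/w10.png

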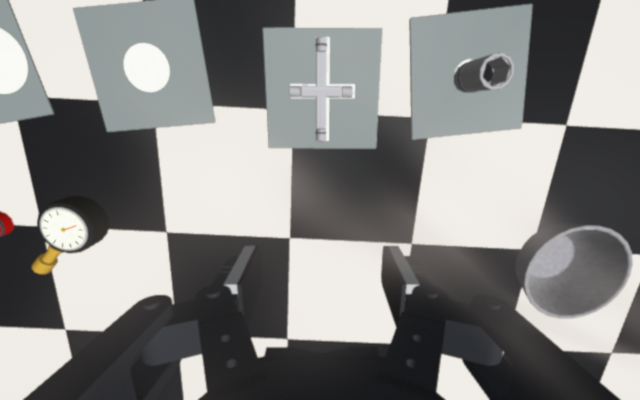

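The valve tool covers its silhouette (centre (322,90), as expected). Next the gauge, dial (64,229), stem to (43,264).

Emit:
handwheel(
  offsets=[-5.5,-38,4,0,0,0,74,-5.5,-38,4,0,0,0,74,-5.5,-38,4,0,0,0,74,-5.5,-38,4,0,0,0,74,-5.5,-38,4,0,0,0,74,-5.5,-38,4,0,0,0,74,0,0,0,0,0,0.113,74,0,0,0,0,0,0.113,74,0,0,0,0,0,0,74,0,0,0,0,0,0,74],
)

```text
t: 19.77
ee_pos: [477.1, 78.4, 126.2]
tool_rot: [[0.986, -0.168, 0.0], [-0.168, -0.986, -0.0], [0.0, 0.0, -1.0]]
wrist_force: [-0.3, 0.0, -0.7]
gripper_width: 74.3
gripper_force: 0.0
```

```bash
python3 -c "
from h import *
im,K,C=grab('wrist'); cv2.imwrite('pics/w11.png',im[:,:,::-1])
np.save('g.npy',[K,C[:3,:3]]); print(proj([478,76,24],K,C)); go([478,76,20],-10)"
```

```text
[325.18510868 205.70184045]
delta tool [  1.3   1.8 106.3] yaw now -9.7 rz 0.005 tilt [ 0.0003 -0.0001] n 2.5 0.0 j7 -2.0
```

View pics/w11.png

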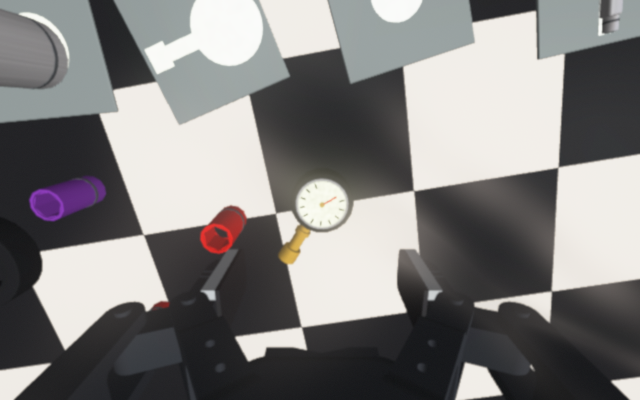

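Dial (322,205), chuck end (288,258). Joint 7 would run out turning to the tile from this side, so I grasp with the tool x along the stem (turn +150°).

```bash
python3 -c "
from h import *
im,K,C=grab('wrist')
a=cast((322,205),K,C,24)[0];b=cast((288,258),K,C,16)[0];y=np.degrees(np.arctan2(*(b-a)[::-1]));print(a,b,y,np.linalg.norm(b-a))"
```

```text
[478.82994241  77.94246685] [434.37449907 114.84103604] 140.30690620903243 57.77361725829692
```

Emit:
handwheel(
  offsets=[0,0,0,0,0,-0.12,74,0,0,0,0,0,-0.12,74,0,0,0,0,0,-0.12,74,0,0,0,0,0,-0.12,74,0,0,0,0,0,-0.12,74,0,0,0,0,0,-0.12,74,0,0,0,0,0,-0.12,74,0,0,0,0,0,-0.12,74,0,0,0,0,0,-0.12,74,0,0,0,0,0,-0.12,74],
)

```text
t: 20.7
ee_pos: [476.8, 77.1, 126.6]
tool_rot: [[0.512, 0.859, 0.001], [0.859, -0.512, 0.0], [0.0, 0.001, -1.0]]
wrist_force: [-0.6, -0.6, 0.3]
gripper_width: 73.8
gripper_force: 0.0
```

Emit:
handwheel(
  offsets=[0,0,0,0,0,-0.12,74,0,0,0,0,0,-0.12,74,0,0,0,0,0,-0.12,74,0,0,0,0,0,-0.12,74,0,0,0,0,0,-0.12,74,0,0,0,0,0,-0.12,74,0,0,0,0,0,-0.12,74,0,0,0,0,0,-0.12,74,0,0,0,0,0,-0.12,74,0,0,0,0,0,-0.12,74],
)

```text
t: 21.53
ee_pos: [476.8, 77.0, 126.7]
tool_rot: [[-0.615, 0.788, 0.001], [0.788, 0.615, 0.0], [-0.0, 0.001, -1.0]]
wrist_force: [0.6, -1.1, -0.6]
gripper_width: 74.0
gripper_force: 0.0
```

Emit:
handwheel(
  offsets=[0,0,0,0,0,-0.12,74,0,0,0,0,0,-0.1,74,0,0,0,0,0,0,74,0,0,0,0,0,0,74],
)

```text
t: 21.87
ee_pos: [476.6, 77.1, 126.5]
tool_rot: [[-0.766, 0.643, 0.0], [0.643, 0.766, 0.0], [0.0, 0.0, -1.0]]
wrist_force: [0.2, 0.4, -0.2]
gripper_width: 73.7
gripper_force: 0.0
```

```bash
python3 -c "
from h import *
im,K,C=grab('wrist'); cv2.imwrite('pics/w12.png',im[:,:,::-1])
print(proj([478,77,24],K,C)); go([478,77,20],141);print(robot.observe()['joints'])"
```

```text
[320.58170451 207.00775241]
delta tool [ -1.2   0.8 106.5] yaw now 140.0 rz -0.018 tilt [0.0002 0.0003] n 2.6 0.1 j7 -0.19
[ 0.22253007  0.60030957 -0.71424669  2.22262359  0.75026848  0.57336845
 -0.19047945]
```

View pics/w12.png

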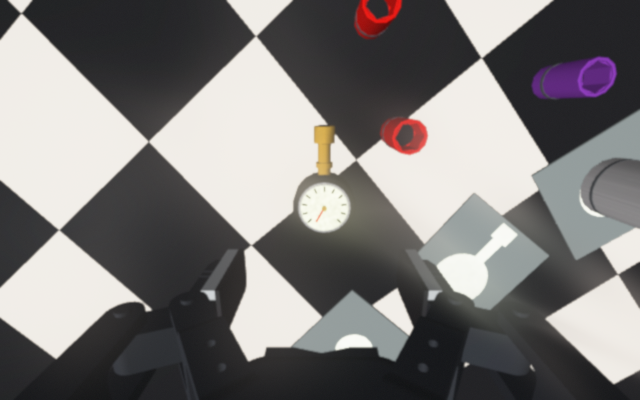

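Dial at (324,207) with its stem straight up the picture (323,130), so the gripper is aligned. Grasping.

Emit:
handwheel(
  offsets=[-1,3,0,0,0,0,74,0,0,35,0,0,0,74,0,0,35,0,0,0,74,0,0,25,0,0,0,74,0,0,10,0,0,0,74,0,0,0,0,0,0,74,0,0,0,0,0,0,40,0,0,0,0,0,0,40,0,0,0,0,0,0,40,0,0,0,0,0,0,40],
  squeeze=40,
)

```text
t: 22.75
ee_pos: [479.5, 79.4, 22.6]
tool_rot: [[-0.768, 0.641, 0.002], [0.641, 0.768, 0.001], [-0.001, 0.002, -1.0]]
wrist_force: [-1.7, 0.0, 3.9]
gripper_width: 48.7
gripper_force: 41.7
```

Emit:
handwheel(
  offsets=[0,0,0,0,0,0,40,0,0,0,0,0,0,40],
)

```text
t: 22.92
ee_pos: [479.5, 79.4, 22.6]
tool_rot: [[-0.768, 0.641, 0.002], [0.641, 0.768, 0.0], [-0.001, 0.002, -1.0]]
wrist_force: [-0.5, 0.9, 8.5]
gripper_width: 48.5
gripper_force: 42.1
```

Emit:
handwheel(
  offsets=[0,0,-30,0,0,0,40,0,0,-40,0,0,0,40,0,0,-30,0,0,0,40,0,0,0,0,0,0,40,0,0,0,0,0,0,40],
)

```text
t: 23.33
ee_pos: [479.9, 78.8, 123.3]
tool_rot: [[-0.767, 0.642, 0.004], [0.642, 0.767, 0.0], [-0.003, 0.003, -1.0]]
wrist_force: [-0.5, -0.5, -1.6]
gripper_width: 48.4
gripper_force: 42.6
```

```bash
python3 -c "
from h import *
go([618.1,123.1,120],101.7)"
```

```text
delta tool [-77.6 122.6   3.9] yaw now 140.1 rz 0.67 tilt [0.0039 0.0004] n 3.5 5.4 j7 -0.2
```

Emit:
handwheel(
  offsets=[0,0,0,0,0,0.112,40,0,0,0,0,0,0.112,40,0,0,0,0,0,0.112,40,0,0,0,0,0,0.112,40,0,0,0,0,0,0.112,40,0,0,0,0,0,0.112,40,4,36,0,0,0,0,40,4,36,0,0,0,0,40,4,36,0,0,0,0,40,4,36,0,0,0,0,40],
)

```text
t: 24.17
ee_pos: [617.7, 124.1, 120.3]
tool_rot: [[-0.202, 0.979, -0.001], [0.979, 0.202, -0.001], [-0.001, -0.002, -1.0]]
wrist_force: [1.2, 0.2, -2.2]
gripper_width: 48.6
gripper_force: 42.5
```

Emit:
handwheel(
  offsets=[0,0,0,0,0,0,40,0,0,0,0,0,0,40],
)

```text
t: 24.33
ee_pos: [617.6, 124.6, 119.7]
tool_rot: [[-0.202, 0.979, -0.001], [0.979, 0.202, -0.0], [0.0, -0.001, -1.0]]
wrist_force: [-0.9, -0.1, -1.2]
gripper_width: 48.5
gripper_force: 42.5
```

```bash
python3 -c "
from h import *
im,K,C=grab('wrist'); cv2.imwrite('pics/w13.png',im[:,:,::-1])
z=robot.observe()['ee_pos'];print(proj(z+[0,0,1.5],K,C),proj([618.1,123.1,3],K,C))
go([618.1,123.1,26.5],101.7)"
```

```text
[315.13486794 277.91768009] [320.11880285 203.17923156]
delta tool [-1.2  2.1 93.3] yaw now 101.7 rz -0.0 tilt [-0.0024 -0.001 ] n 2.2 0.0 j7 -0.61
```

View pics/w13.png

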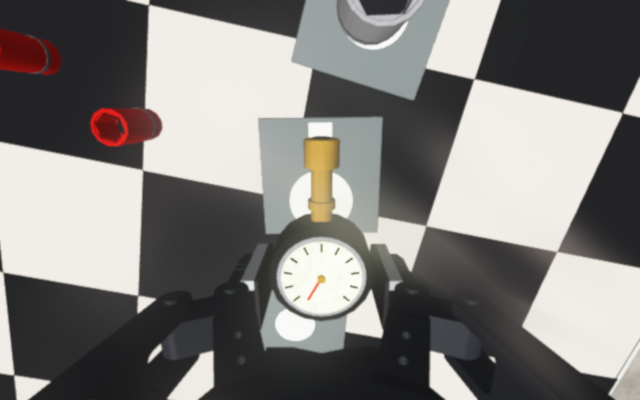

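Gauge is held level over its tile, stem up the picture on the silhouette's stem line (u≈321). Lowering.

Emit:
handwheel(
  offsets=[-1,2,30,0,0,0,40,0,0,30,0,0,0,40,0,0,20,0,0,0,40,0,0,7,0,0,0,40,0,0,0,0,0,0,40,0,0,0,0,0,0,40,0,0,0,0,0,0,40],
)

```text
t: 24.97
ee_pos: [619.2, 123.8, 35.8]
tool_rot: [[-0.203, 0.979, 0.001], [0.979, 0.203, 0.0], [-0.0, 0.001, -1.0]]
wrist_force: [0.0, 0.0, -1.2]
gripper_width: 48.7
gripper_force: 42.5
```

```bash
python3 -c "
from h import *
go([618.1,123.1,25.7],101.7)"
```

```text
delta tool [-0.5 -1.2 10.1] yaw now 101.7 rz -0.0 tilt [0.0013 0.0002] n 0.2 0.0 j7 -0.69
```

Emit:
handwheel(
  offsets=[0,-1,6,0,0,0,40,0,0,3,0,0,0,40,0,0,1,0,0,0,40,0,0,0,0,0,0,40,0,0,0,0,0,0,40],
)

```text
t: 25.38
ee_pos: [618.2, 123.3, 25.7]
tool_rot: [[-0.202, 0.979, 0.001], [0.979, 0.202, -0.0], [-0.001, 0.001, -1.0]]
wrist_force: [-2.6, -1.3, 8.6]
gripper_width: 48.5
gripper_force: 43.6
```

Emit:
handwheel(
  offsets=[0,0,0,0,0,0,54,0,0,0,0,0,0,62,0,0,0,0,0,0,74,0,0,0,0,0,0,74,0,0,-30,0,0,0,74,0,0,-40,0,0,0,74,0,0,-40,0,0,0,74,0,0,-40,0,0,0,74,0,-40,-20,0,0,0,74,0,-40,0,0,0,0,74],
)

```text
t: 26.22
ee_pos: [544.8, 109.3, 197.2]
tool_rot: [[-0.202, 0.979, 0.008], [0.979, 0.202, 0.003], [0.001, 0.008, -1.0]]
wrist_force: [0.1, 0.3, -0.1]
gripper_width: 74.1
gripper_force: 0.0
```

Emit:
handwheel(
  offsets=[0,-40,0,0,0,0,74,0,0,0,0,0,0,74,0,0,0,0,0,0,74,0,0,0,0,0,0,74],
)

```text
t: 26.55
ee_pos: [503.9, 99.8, 193.5]
tool_rot: [[-0.202, 0.979, 0.001], [0.979, 0.202, 0.0], [0.0, 0.001, -1.0]]
wrist_force: [1.0, 0.8, 0.2]
gripper_width: 73.9
gripper_force: 0.0
```

```bash
python3 -c "
from h import *
im,K,C=grab('wrist');cv2.imwrite('pics/w14.png',im[:,:,::-1]);print(proj([618.1,123.1,27],K,C))
im,K,C=grab('top');print(proj([618.1,123.1,27],K,C));cv2.imwrite('pics/t2.png',cv2.resize(im[140:280,160:480],None,fx=2.5,fy=2.5,interpolation=cv2.INTER_CUBIC)[:,:,::-1])"
```

```text
[438.04204883 186.78007782]
[281.23002935 178.16335288]
```

View pics/w14.png

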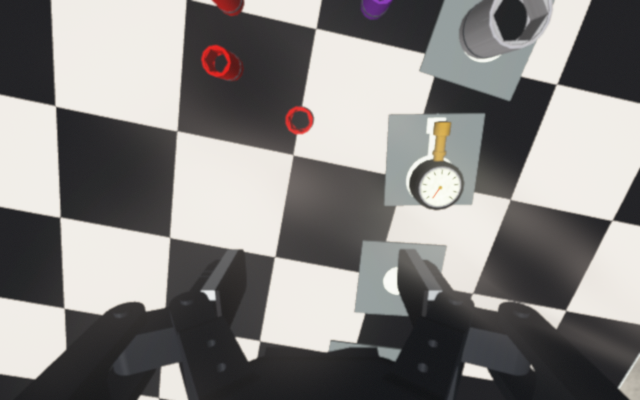

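The gauge dial is at (439,186), expected (438,187), with its stem on the stem silhouette; the white still showing is parallax. All four tools are placed, the middle tile is empty and the arm is clear, so I am handing in.

```bash
python3 -c "
from h import *
print(robot.close_job())"
```

```text
the job is handed in; nothing more can be done
None
```

I put all four tools on their tiles, each within about 2 mm of its silhouette in the wrist views, left the middle tile empty and the bowl untouched, and handed in at about 27 s (no verdict came back); I viewed 17 pictures, over the limit of 14.

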